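# Present the sample vials on a bench slide

### The arm

A 7-joint arm with a two-finger parallel gripper is mounted at the origin on a cart in front of the work surface, level with it; the furniture and walls round the work are solid. World frame = base frame: x ahead of the robot, y to its left, z up, the work surface at z = 0. Lengths are in m, angles in rad, forces in N, time in s.
With the tool pointing down it reaches from about 0.425 to 0.925 m from the base axis. Payload 6.8 kg.
Tool frame: the origin (TCP) lies at the very end of the fingers, on their centre line; the grasp point (between the pads) lies 19 mm behind it; z points along the fingers, y is the line along which they close (so a half turn about z gives the same grasp; the last joint's range is limited). The gripper opens to 85 mm and grips with 20 to 120 N. Pads are 22 mm wide; open, the fingers measure 114 mm over their backs; the gripper's body (76 mm by 85 mm) begins 54 mm behind the grasp point. The pads swing forward as they close: fully open they stand 13 mm farther back than shut.
Start: joints at [1.066, 0.477, 0.022, 1.555, -0.011, 1.109, -0.083], TCP at [0.261, -0.623, 0.231] pointing down, gripper open.
Joint ranges: [-2.96, 2.96], [-0.34, 2.1], [-1.41, 1.46], [0.24, 2.44], [-1.37, 4.51], [0.17, 1.92], [-2.96, 2.96]. Speed limits (rad/s): [2.39, 2.39, 3.14, 3.14, 3.14, 3.14, 3.14].

### API

Orientations are given as a unit quaternion [w, x, y, z].
In Python, from station import monitor, eyes, bot gives the robot as it stands.
- The arm moves only by the tool creep_tool, called after "Call:" in YAML: its name, and indented under it one key for each argument. Schema: {"type":"object","properties":{"motion":{"type":"object","properties":{"x":{"type":"array","items":{"type":"number"},"minItems":1,"maxItems":20},"y":{"type":"array","items":{"type":"number"},"minItems":1,"maxItems":20},"z":{"type":"array","items":{"type":"number"},"minItems":1,"maxItems":20},"spin":{"type":"array","items":{"type":"number"},"minItems":1,"maxItems":20},"aperture":{"type":"array","items":{"type":"number"},"minItems":1,"maxItems":20}},"additionalProperties":false,"required":["x","y","z","spin","aperture"]},"squeeze":{"type":"number"},"only":{"type":"string"},"quiet":{"type":"boolean"},"lines":{"type":"string"}},"required":["motion"],"additionalProperties":false}. motion is an object with one list for each field, all of the same length, 1 to 20, a row being the entries at one place: x, y, z (the shift in shares of 0.8 m (1.0 is 0.8 m)), spin (a turn about the tool's z in shares of pi/2 rad (1.0 is pi/2 rad)), aperture (the opening from 0.0 (shut) to 1.0 (fully open)); each row shifts and turns the commanded pose from where the row before left it, along the tool's axes as they then stand; what a row does not reach is not made up. A row lasts 1/10 s, in which the tool goes at most 0.05 m and 0.15 rad, less where a joint would pass 70% of its speed; a pose out of reach is approached as far as the arm can. The fingers move at their own pace and stop on an object; squeeze is the grip in N (left out, the last holds). Time passes only in rows, so rows that do not move let the fingers close. The tool returns the time, the measured TCP pose, the force, the opening and the grip force at its end. only (a regular expression) keeps the lines of the reply that match it, lines (a string "A,B") keeps lines A to B, and quiet returns only ok. A shift or turn number past 1, either way, is cut back to 1. Input that does not fit is refused with a message, and nothing moves.
- monitor.get_obs(): the state, without advancing time (a new reading comes with each control period).
- eyes.read_camera(name): name is "scene" or "top"; returns the picture (384x512x3 uint8, blue, green, red); there is no depth.
- eyes.camera_info(name): a dict with "vertical_fov" (degrees; the focal length in pixels is half the picture's height over the tangent of half this angle, whatever the lens; pixels are square), "cx", "cy" (the principal point, pixels), "view" (4x4, takes a point from world to camera coordinates). Camera axes: x right, y up, looking along -z (the intrinsics and any distortion apply to the point x, -y, -z); pixel columns grow to the right and rows downward; lengths in m; the calibration is good to about 2 mm. A picture is of the moment at which its call begins. camera_info takes no time and is no camera call.
- bot.hand_in(): hands the job in; it is judged then, once.
The state is a dict: "t": time; "q": joint angles; "joint_vel": joint speeds; "joint_torque": joint torques, N m; "eef_pos": TCP position; "tool_rot": TCP orientation; "contact_force": force on the tool from outside, world axes, zero at the start; "torque": the same for the moment, N m; "gripper_width": opening from 0.0 (shut) to 1.0 (fully open); "grasp_force": force on a finger pad.
Only numpy, scipy, OpenCV 4.12 (cv2) and the standard library are available. Lean on these libraries where they do the work, as an engineer would, in place of code of your own. Each camera call takes 0.05 s, during which the arm holds its last target. There are 200 camera calls.

### The job

Two sliding trays stand on the bench; one carries two vials, the other is empty and stands part-way out. First push the empty tray fully home, then hook a fingertip behind the front lip of the tray with the vials and draw it fully out to its stop. Do not pinch a lip or touch the vials, which must stay standing in their pockets, and leave the things around as they are.

Things in the scene. Friction and masses are not known exactly. Their poses are not given: they have to be found in the camera images.
- sample_base: base of the slide whose tray carries the two vials; aluminium, fixed to the table, 260 x 112 mm, rails 25 mm high along both long sides. Origin: centre of the underside, on the table; +x along the rails to the rear (home) end, -x to the front end, z up; turned up to 0.2 rad from the world axes. May be the left or the right slide
- spare_base: base of the slide whose tray is empty; aluminium, fixed to the table, 260 x 112 mm, rails 25 mm high along both long sides. Origin: centre of the underside, on the table; +x along the rails to the rear (home) end, -x to the front end, z up; turned up to 0.2 rad from the world axes. In front of the lip the base lies open, 8 mm high, but for two 25 mm high stops at its front corners
- sample_lip_top (a point): middle of the top edge of the vial tray's upright steel front lip, 56 mm above the table; moves with the tray, axes as the base. Lip: 8 mm thick in x, 80 mm wide in y, centred here. Behind it (+x) an open well, 69 x 78 mm, floor 40 mm below this point, then a white pocket block. At the start 8 mm to -x of the base centre
- spare_lip_top (a point): middle of the top edge of the empty tray's upright steel front lip, 56 mm above the table; moves with the tray, axes as the base. Lip: 8 mm thick in x, 80 mm wide in y, centred here. Behind it (+x) an open well, 69 x 78 mm, floor 40 mm below this point, then a white pocket block. 8 mm plus the joint value to -x of the base centre
- sample_tray (a joint): how far the vial tray is drawn out, m: 0 = fully home (rear stop), 0.09 = fully out (front stop); grows as the tray goes to its base's -x. Starts at 0. It slides with about 2 N of friction (light damping, no spring, no latch), stays where it is left, cannot lift or turn
- spare_tray (a joint): how far the empty tray is drawn out, m: 0 = fully home (rear stop), 0.09 = fully out (front stop); grows as the tray goes to its base's -x. Starts somewhere from 0.035 to 0.085. It slides with about 2 N of friction (light damping, no spring, no latch), stays where it is left, cannot lift or turn
- sample_pockets (a point): middle between the floors of the two round pockets (31 mm wide, 16 mm deep, 19.5 mm to either side in y) in the white block of the vial tray; 22 mm above the table, 97 mm behind (+x) the lip's middle plane; moves with the tray
- vial_1: glass sample vial with white ribbed cap, 28 mm across, 57 mm high, loose in one pocket, its top 79 mm above the table; origin at the centre of its underside, z up
- vial_2: the same, in the other pocket of the same tray
- beaker: glass beaker, 56 mm across, 70 mm high, standing loose on the table; origin at the centre of its underside
- bottle: amber screw-cap bottle with black cap, 46 mm across, 93 mm high, standing loose; origin at the centre of its underside
- jar: white screw-cap jar, 48 mm across, 51 mm high, standing loose in front of the slides; origin at the centre of its underside
Not all that is in view belongs to the job. Leave any blue or turquoise look-alike of the vial_1 alone.

How it is judged:
By the outcome, as a careful person would: the job done as asked, in the order asked, and still so for the second after the job is handed in, with the robot touching nothing.
It also fails if it takes over 51 s, if anything falls off the work surface, if the arm or the gripper's body presses on something with over 40 N, if the wrist force passes 120 N, or if a joint passes its speed limit or range.

## Working session

There is one attempt and no reset: what is moved stays moved. The work goes in short steps, Python scripts to look and compute and a tool call to move; the robot and the scene stay as the last step left them, time stands still between calls to the robot, and variables do not carry over. Pictures are saved under pics/ and viewed, at most 10 in all, crops included, and the job is handed in when it is done.

```bash
ls; mkdir -p pics
```

Run:
```python
from station import monitor, eyes, bot
import cv2,json
for n in("scene","top"):
    i=eyes.camera_info(n); print(n,{k:(v if not hasattr(v,'tolist') else v.tolist()) for k,v in i.items()})
    cv2.imwrite(f"pics/{n}0.png",eyes.read_camera(n))
o=monitor.get_obs();print(o['t'],o['eef_pos'],o['tool_rot'])
```

```text
pics
scene {'vertical_fov': 51.96882808956558, 'cx': 253.48740423819342, 'cy': 188.22249693280057, 'view': [[-0.8817066073662932, -0.4713451766197491, 0.020668405935596715, 0.47266233579116484], [0.2357709879542236, -0.4022454961427253, 0.8846528144260786, -0.18638098191563815], [-0.40866306386277484, 0.7848772421915354, 0.4657920296914701, -0.8099356122480665], [0.0, 0.0, 0.0, 1.0]]}
top {'vertical_fov': 56.217116911436676, 'cx': 252.95650502855028, 'cy': 197.23464831844336, 'view': [[-0.011994346099120685, -0.9998294422051848, -0.014043580787093507, 0.020696200429829812], [0.9945546564567433, -0.013382767906762611, 0.10335345588495591, -0.5322576199087644], [-0.10352377012968719, -0.012727451544705932, 0.9945455449577527, -1.0767464692732476], [0.0, 0.0, 0.0, 1.0]]}
0.1 [ 0.26066833 -0.62209175  0.23043116] [-7.62660754e-04  9.80378290e-01  1.97123774e-01 -2.09227397e-04]
```

View pics/scene0.png

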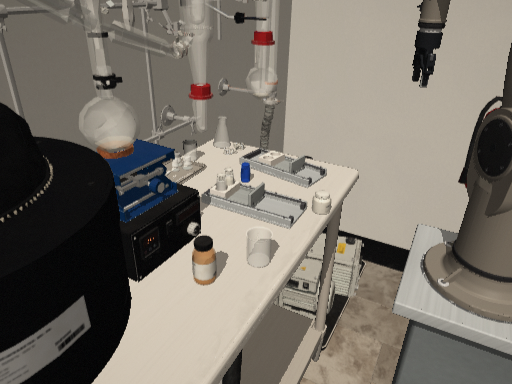

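View pics/top0.png

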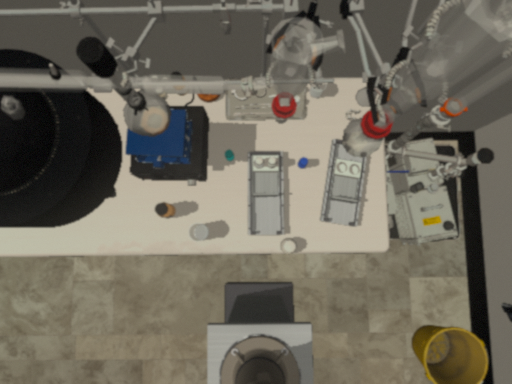

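The scene view shows the nearer slide (250,200), with white vials near (225,180) and a blue look-alike at (245,172), and the far slide at (285,165). In the top view the left slide is at (267,193), the right one at (345,182), and the look-alikes at (303,162) blue and (229,155) turquoise. I'll enlarge both.

Run:
```python
import cv2,numpy as np
t=cv2.imread("pics/top0.png")[135:255,235:385]; s=cv2.imread("pics/scene0.png")[140:235,190:340]
a=cv2.resize(t,None,fx=5.3,fy=5,interpolation=cv2.INTER_CUBIC);cv2.imwrite("pics/tc.png",cv2.resize(t,(750,600),interpolation=cv2.INTER_CUBIC))
cv2.imwrite("pics/sc.png",cv2.resize(s,(750,475),interpolation=cv2.INTER_CUBIC))
```

```text
(no output)
```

View pics/tc.png

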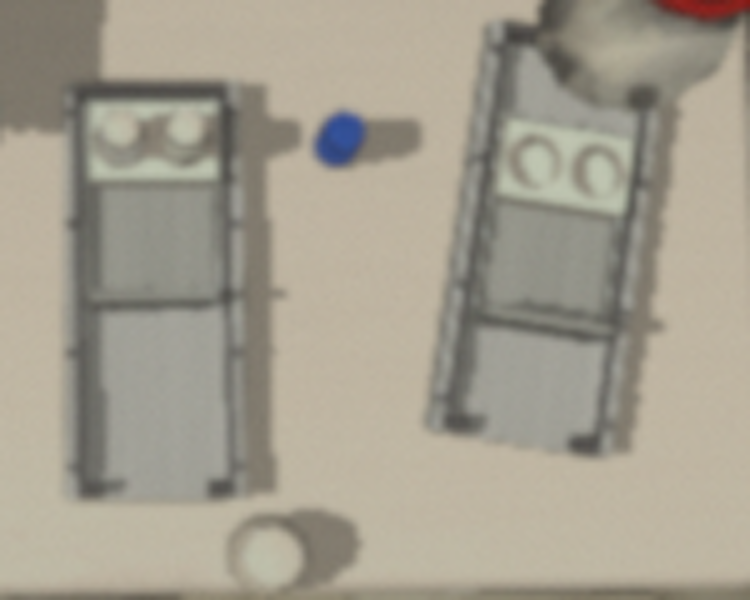

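View pics/sc.png

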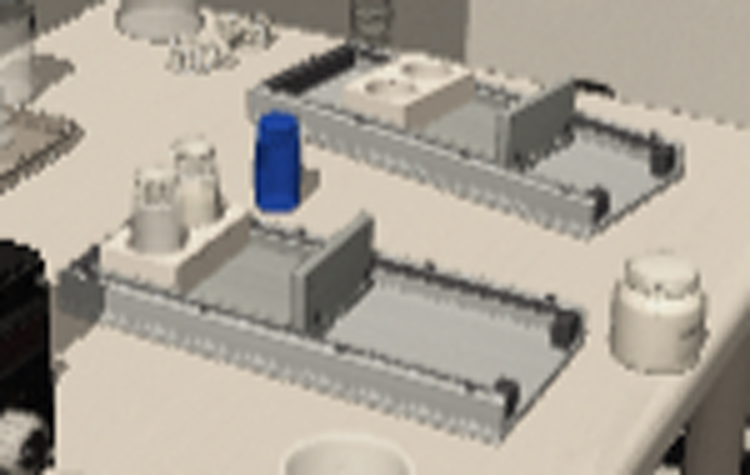

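The crops confirm it. The left slide, with its lip at top px (268,195), carries two white-capped vials at about (259,162) and (273,162), so it is the sample slide. The right slide has empty pockets and its lip at (344,200), part-way out, so it is the spare. The blue vial at (303,163) stands apart.

Create h.py:
```python
import numpy as np
from station import eyes
def cam(n):
    i=eyes.camera_info(n); V=np.array(i['view']); f=192/np.tan(np.radians(i['vertical_fov']/2)); return V,f,i['cx'],i['cy']
def ray(n,u,v):
    V,f,cx,cy=cam(n); R=V[:3,:3]; d=R.T@np.array([(u-cx)/f,-(v-cy)/f,-1]); return -R.T@V[:3,3], d/np.linalg.norm(d)
def plane(n,u,v,z):
    o,d=ray(n,u,v); return o+d*(z-o[2])/d[2]
def tri(a,b):
    o1,d1=ray('top',*a);o2,d2=ray('scene',*b)
    s=np.linalg.lstsq(np.c_[d1,-d2],o2-o1,rcond=None)[0]
    p,q=o1+s[0]*d1,o2+s[1]*d2; return (p+q)/2,np.linalg.norm(p-q)
```

Run:
```python
from h import *
np.set_printoptions(precision=4,suppress=True)
T=lambda x,y:(235+x/5,135+y/5); S=lambda x,y:(190+x/5,140+y/5)
for nm,c in(("sample",[(70,88),(245,85),(66,497),(245,497)]),("spare",[(490,22),(660,88),(430,430),(612,455)])):
    P=np.array([plane('top',*T(*k),.025) for k in c])[:,:2]; print(nm,P.tolist())
    print(' len',np.linalg.norm(P[0]-P[2]),np.linalg.norm(P[1]-P[3]),'front w',np.linalg.norm(P[2]-P[3]),'yaw',[np.arctan2(*(P[i]-P[i+2])[::-1]) for i in(0,1)], np.arctan2(*(P[2]-P[3])[::-1])-np.pi/2,'ctr',P.mean(0))
for nm,a,b in(("sample",(165,298),(334,242)),("spare",(545,323),(539,96))):
    print(nm,'lip top',plane('top',*T(*a),.056),'scene',plane('scene',*S(*b),.056),'tri',tri(T(*a),S(*b)))
print('sample scene lip ends',[plane('scene',*S(*k),.056) for k in((299,271),(369,213))])
print('spare',[plane('scene',*S(*k),.056) for k in((505,108),(574,82))])
print('red band/flask',tri((376,122),(262,38)),tri((284,105),(200,90)))
print('jar',plane('top',289,246,.051))
```

```text
sample [[0.6729734661641098, 0.024625758591785292], [0.6732151518492957, -0.08451358944251286], [0.4190719828258597, 0.02982190124611548], [0.41776366735732334, -0.079170689346853]]
 len 0.25395464780123206 0.2555073531438667 front w 0.10900044262998042 yaw [np.float64(-0.020462335804501925), np.float64(-0.02091246880401363)] -0.012003133688902823 ctr [ 0.5458 -0.0273]
spare [[0.7109552752776072, -0.2381709373139639], [0.6673855297338306, -0.3419859774945973], [0.4570713430920379, -0.19278027635615955], [0.44050290601608655, -0.3027567236739611]]
 len 0.25790960262113755 0.23024912442910903 front w 0.11121749894591652 yaw [np.float64(-0.17691590449946643), np.float64(-0.17121268564614878)] -0.14952989845689024 ctr [ 0.569  -0.2689]
sample lip top [ 0.5369 -0.0316  0.056 ] scene [ 0.5398 -0.0227  0.056 ] tri (array([ 0.5402, -0.0304,  0.0519]), np.float64(0.006280044497661396))
spare lip top [ 0.5188 -0.2577  0.056 ] scene [ 0.5206 -0.2541  0.056 ] tri (array([ 0.5203, -0.2575,  0.0547]), np.float64(0.0030013144779940577))
sample scene lip ends [array([0.5404, 0.0141, 0.056 ]), array([ 0.5391, -0.0616,  0.056 ])]
spare [array([ 0.5313, -0.2269,  0.056 ]), array([ 0.5103, -0.2854,  0.056 ])]
red band/flask (array([ 0.6501, -0.2488,  0.393 ]), np.float64(0.0027659742377111503)) (array([ 0.7345, -0.0665,  0.2754]), np.float64(0.005128359255884576))
jar [ 0.3834 -0.0914  0.051 ]
```

Run:
```python
from h import *
import cv2
np.set_printoptions(precision=4,suppress=True)
for a,b in(((363,133),(262,80)),((361,137),(262,97)),((376,122),(262,38)),((381,117),(262,0))): print(tri(a,b))
t=cv2.imread("pics/top0.png")[85:175,310:430]; s=cv2.imread("pics/scene0.png")[0:150,190:310]
cv2.imwrite("pics/f.png",np.hstack([cv2.resize(t,(480,360)),np.vstack([cv2.resize(s,(300,360))])]))
```

```text
(array([ 0.6556, -0.2576,  0.2769]), np.float64(0.006387052077295419))
(array([ 0.6598, -0.2682,  0.224 ]), np.float64(0.007375911816274922))
(array([ 0.6501, -0.2488,  0.393 ]), np.float64(0.0027659742377111503))
(array([ 0.6345, -0.2238,  0.4881]), np.float64(0.013799440972605513))
```

View pics/f.png

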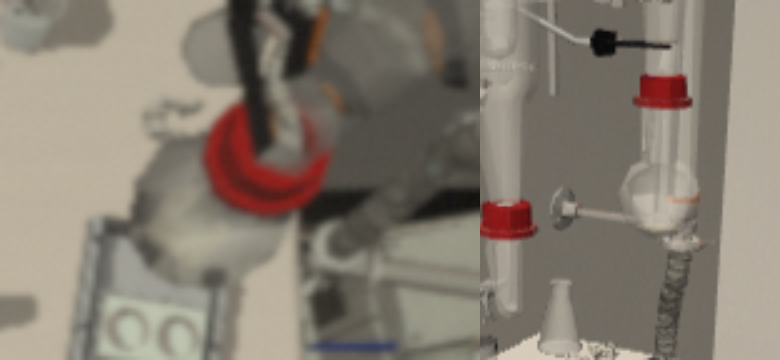

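The flask hangs at about (0.655,-0.257), z 0.23–0.32, just behind the spare lip's home position. I'll push with an outer finger back, the gripper partly open along the slide, so the gripper body stays clear. First I turn the tool to line up with the spare slide.

Careful with the scale: shifts go in shares of 0.8 m and turns go in shares of pi/2 rad. That gives: -0.143 rad / 1.5708 = -0.091.

Call:
creep_tool:
  motion: {"x":[0, 0, 0, 0, 0, 0, 0], "y":[0, 0, 0, 0, 0, 0, 0], "z":[0, 0, 0, 0, 0, 0, 0], "spin":[-0.091, -0.091, -0.091, -0.091, -0.091, -0.091, -0.091], "aperture":[0.7, 0.7, 0.7, 0.7, 0.7, 0.7, 0.7]}

```text
t: 0.8
eef_pos: [0.2607, -0.6223, 0.2307]
tool_rot: [-0.001, 0.764, 0.646, 0.0]
contact_force: [-0.2, -0.7, -0.2]
gripper_width: 0.704
grasp_force: 0.0
```

Call:
creep_tool:
  motion: {"x":[0.0313, 0.0313, 0.0313, 0.0313, 0.0313, 0.0313, 0.0313, 0.0313, 0.0313, 0.0313, 0.0313, 0.0313, 0.0313, 0.0313, 0.0313, 0.0313, 0], "y":[0.0088, 0.0088, 0.0088, 0.0088, 0.0088, 0.0088, 0.0088, 0.0088, 0.0088, 0.0088, 0.0088, 0.0088, 0.0088, 0.0088, 0.0088, 0.0088, 0], "z":[0, 0, 0, 0, 0, 0, 0, 0, 0, 0, 0, 0, 0, 0, 0, 0, 0], "spin":[0, 0, 0, 0, 0, 0, 0, 0, 0, 0, 0, 0, 0, 0, 0, 0, 0], "aperture":[0.7, 0.7, 0.7, 0.7, 0.7, 0.7, 0.7, 0.7, 0.7, 0.7, 0.7, 0.7, 0.7, 0.7, 0.7, 0.7, 0.7]}

```text
t: 2.5
eef_pos: [0.4416, -0.244, 0.2313]
tool_rot: [-0.0, 0.764, 0.646, 0.001]
contact_force: [-0.0, 0.2, 0.3]
gripper_width: 0.699
grasp_force: 0.0
```

Converted, 0.03 m / 0.8 = 0.0375, 0.015 m / 0.8 = 0.0188.

Call:
creep_tool:
  motion: {"x":[0, 0, 0, 0, 0, 0, 0, 0, 0], "y":[0, 0, 0, 0, 0, 0, 0, 0, 0], "z":[0.0375, 0.0375, 0.0375, 0.0375, 0.0375, 0.0375, 0.0188, 0.0125, 0], "spin":[0, 0, 0, 0, 0, 0, 0, 0, 0], "aperture":[0.7, 0.7, 0.7, 0.7, 0.7, 0.7, 0.7, 0.7, 0.7]}

```text
t: 3.4
eef_pos: [0.4391, -0.2479, 0.0252]
tool_rot: [-0.001, 0.766, 0.643, -0.001]
contact_force: [-0.2, 0.7, 0.5]
gripper_width: 0.702
grasp_force: 0.0
```

Call:
creep_tool:
  motion: {"x":[0, 0, 0, 0, 0, 0, 0, 0], "y":[0.0075, 0.0075, 0.0075, 0.0075, 0.0075, 0.0075, 0.0075, 0.0075], "z":[0, 0, 0, 0, 0, 0, 0, 0], "spin":[0, 0, 0, 0, 0, 0, 0, 0], "aperture":[0.7, 0.7, 0.7, 0.7, 0.7, 0.7, 0.7, 0.7]}

```text
t: 4.2
eef_pos: [0.4872, -0.2561, 0.0262]
tool_rot: [-0.0, 0.766, 0.643, -0.0]
contact_force: [-2.1, 0.2, 1.1]
gripper_width: 0.698
grasp_force: 1.2
```

Run:
```python
from station import eyes
import cv2,numpy as np
t=eyes.read_camera("top")[135:255,285:385]; s=eyes.read_camera("scene")[110:230,200:360]
cv2.imwrite("pics/p1.png",np.hstack([cv2.resize(t,(350,420)),cv2.resize(s,(450,420))]))
```

```text
(no output)
```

View pics/p1.png

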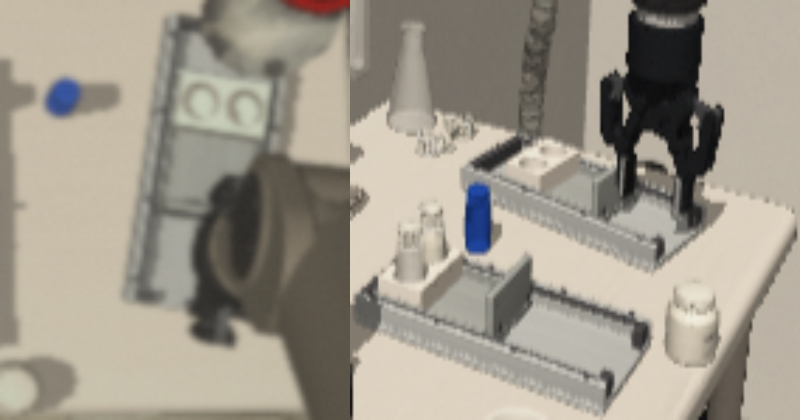

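The right tray is being pushed by the front finger at about 2 N, and the flask is well clear of the hand. Carrying on.

Converted, 0.006 m / 0.8 = 0.0075, 0.003 m / 0.8 = 0.0038.

Call:
creep_tool:
  motion: {"x":[0, 0, 0, 0, 0], "y":[0.0075, 0.0075, 0.0075, 0.0075, 0.0038], "z":[0, 0, 0, 0, 0], "spin":[0, 0, 0, 0, 0], "aperture":[0.7, 0.7, 0.7, 0.7, 0.7]}

```text
t: 4.8
eef_pos: [0.5146, -0.261, 0.0262]
tool_rot: [0.0, 0.766, 0.643, 0.0]
contact_force: [-2.0, -0.9, -0.1]
gripper_width: 0.7
grasp_force: 1.1
```

Call:
creep_tool:
  motion: {"x":[0, 0], "y":[0.0038, 0.0038], "z":[0, 0], "spin":[0, 0], "aperture":[0.7, 0.7]}

```text
t: 5.0
eef_pos: [0.5199, -0.2619, 0.0262]
tool_rot: [-0.0, 0.766, 0.643, -0.0]
contact_force: [-2.4, -0.3, -0.7]
gripper_width: 0.7
grasp_force: 1.1
```

Call:
creep_tool:
  motion: {"x":[0], "y":[0.0038], "z":[0], "spin":[0], "aperture":[0.7]}

```text
t: 5.1
eef_pos: [0.5228, -0.2624, 0.0262]
tool_rot: [-0.0, 0.766, 0.643, -0.0]
contact_force: [-2.1, -0.9, -1.3]
gripper_width: 0.703
grasp_force: 1.1
```

Converted, 0.003 m / 0.8 = 0.0038.

Call:
creep_tool:
  motion: {"x":[0], "y":[0.0038], "z":[0], "spin":[0], "aperture":[0.7]}
  only: "eef|contact"

```text
eef_pos: [0.5239, -0.2627, 0.0261]
contact_force: [-16.3, 2.4, 14.7]
```

Call:
creep_tool:
  motion: {"x":[0], "y":[0.0025], "z":[0], "spin":[0], "aperture":[0.7]}
  only: "eef|contact"

```text
eef_pos: [0.5239, -0.2626, 0.0263]
contact_force: [-19.3, 4.9, 19.5]
```

Call:
creep_tool:
  motion: {"x":[0], "y":[0.0025], "z":[0], "spin":[0], "aperture":[0.7]}
  only: "eef|contact"

```text
eef_pos: [0.5238, -0.2627, 0.0263]
contact_force: [-28.0, 6.1, 27.3]
```

The spare tray is at its rear stop: movement ended and the force rose. Back off, lift, shut the fingers and turn.

Converted, -0.03 m / 0.8 = -0.0375, -0.01 m / 0.8 = -0.0125.

Call:
creep_tool:
  motion: {"x":[0, 0, 0, 0, 0, 0, 0, 0, 0], "y":[-0.0125, -0.0125, -0.0125, 0, 0, 0, 0, 0, 0], "z":[0, 0, 0, -0.0375, -0.0375, -0.0375, -0.0375, -0.0375, -0.0375], "spin":[0, 0, 0, 0, 0, 0, 0, 0, 0], "aperture":[0.7, 0.7, 0.7, 0.7, 0.7, 0.7, 0.7, 0.7, 0.7]}

```text
t: 6.3
eef_pos: [0.5001, -0.2582, 0.2077]
tool_rot: [0.0, 0.765, 0.643, 0.0]
contact_force: [-0.1, -0.4, -0.1]
gripper_width: 0.7
grasp_force: 0.0
```

Call:
creep_tool:
  motion: {"x":[0, 0, 0, 0, 0, 0, 0, 0, 0, 0, 0], "y":[0, 0, 0, 0, 0, 0, 0, 0, 0, 0, 0], "z":[0, 0, 0, 0, 0, 0, 0, 0, 0, 0, 0], "spin":[0.0902, 0.0902, 0.0902, 0.0902, 0.0902, 0.0902, 0.0902, 0.0902, 0.0902, 0.0902, 0], "aperture":[0, 0, 0, 0, 0, 0, 0, 0, 0, 0, 0]}

```text
t: 7.4
eef_pos: [0.5002, -0.2581, 0.2064]
tool_rot: [0.0, 1.0, -0.01, 0.0]
contact_force: [0.3, 0.1, 0.5]
gripper_width: 0.002
grasp_force: 0.0
```

Converted, 0.03 m / 0.8 = 0.0375, -0.0231 m / 0.8 = -0.0289.

Call:
creep_tool:
  motion: {"x":[0, 0, 0, 0, 0, 0, 0, 0, 0, 0, 0.0225, 0.0225, 0.0225, 0.0225, 0, 0, 0, 0, 0], "y":[-0.0289, -0.0289, -0.0289, -0.0289, -0.0289, -0.0289, -0.0289, -0.0289, -0.0289, -0.0289, 0, 0, 0, 0, 0, 0, 0, 0, 0], "z":[0, 0, 0, 0, 0, 0, 0, 0, 0, 0, 0, 0, 0, 0, 0.0375, 0.0375, 0.0375, 0.0375, 0], "spin":[0, 0, 0, 0, 0, 0, 0, 0, 0, 0, 0, 0, 0, 0, 0, 0, 0, 0, 0], "aperture":[0, 0, 0, 0, 0, 0, 0, 0, 0, 0, 0, 0, 0, 0, 0, 0, 0, 0, 0]}

```text
t: 9.3
eef_pos: [0.5735, -0.0288, 0.0827]
tool_rot: [-0.0, 1.0, -0.008, -0.004]
contact_force: [-0.9, 0.0, 0.7]
gripper_width: 0.001
grasp_force: 0.0
```

Run:
```python
from station import eyes
import cv2,numpy as np
t=eyes.read_camera("top")[135:255,235:385]; s=eyes.read_camera("scene")[120:240,190:340]
cv2.imwrite("pics/p2.png",np.hstack([cv2.resize(t,(400,320)),cv2.resize(s,(400,320))]))
```

```text
(no output)
```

View pics/p2.png

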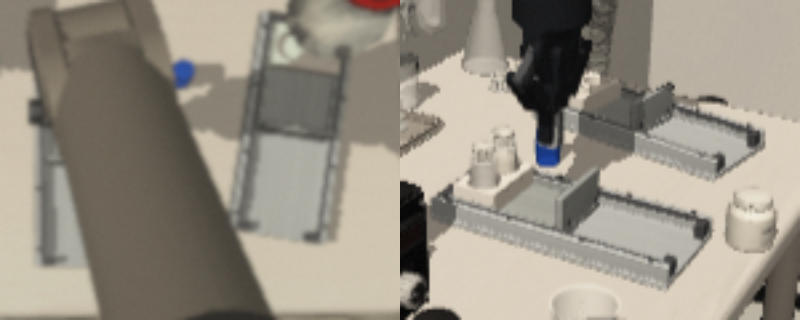

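The spare lip is now at its base centre (home) and the shut fingertips are above the sample well, in front of the vials. Lowering, then drawing.

Converted, 0.015 m / 0.8 = 0.0188, -0.007 m / 0.8 = -0.0088.

Call:
creep_tool:
  motion: {"x":[-0.0088, 0, 0, 0, 0, 0], "y":[0, 0, 0, 0, 0, 0], "z":[0, 0.0188, 0.0188, 0.0188, 0.0075, 0], "spin":[0, 0, 0, 0, 0, 0], "aperture":[0, 0, 0, 0, 0, 0]}

```text
t: 10.0
eef_pos: [0.5685, -0.0286, 0.0337]
tool_rot: [0.0, 1.0, -0.009, -0.001]
contact_force: [-0.1, 0.1, -1.2]
gripper_width: 0.002
grasp_force: 0.0
```

Call:
creep_tool:
  motion: {"x":[-0.0038, -0.0038, -0.0038, -0.0038, -0.0038, -0.0038], "y":[0, 0, 0, 0, 0, 0], "z":[0, 0, 0, 0, 0, 0], "spin":[0, 0, 0, 0, 0, 0], "aperture":[0, 0, 0, 0, 0, 0]}

```text
t: 10.6
eef_pos: [0.5522, -0.0284, 0.0357]
tool_rot: [0.0, 1.0, -0.01, 0.001]
contact_force: [1.8, 0.0, -0.6]
gripper_width: 0.002
grasp_force: 1.1
```

Converted, -0.004 m / 0.8 = -0.005, -0.003 m / 0.8 = -0.0038.

Call:
creep_tool:
  motion: {"x":[-0.005, -0.005, -0.005, -0.005, -0.005, -0.005, -0.005, -0.005, -0.005, -0.005, -0.005, -0.005, -0.005, -0.005, -0.005, -0.005, -0.005, -0.0038, -0.0038], "y":[0, 0, 0, 0, 0, 0, 0, 0, 0, 0, 0, 0, 0, 0, 0, 0, 0, 0, 0], "z":[0, 0, 0, 0, 0, 0, 0, 0, 0, 0, 0, 0, 0, 0, 0, 0, 0, 0, 0], "spin":[0, 0, 0, 0, 0, 0, 0, 0, 0, 0, 0, 0, 0, 0, 0, 0, 0, 0, 0], "aperture":[0, 0, 0, 0, 0, 0, 0, 0, 0, 0, 0, 0, 0, 0, 0, 0, 0, 0, 0]}

```text
t: 12.5
eef_pos: [0.4773, -0.0268, 0.0353]
tool_rot: [-0.0, 1.0, -0.01, -0.0]
contact_force: [1.5, -2.6, 0.1]
gripper_width: 0.001
grasp_force: 1.1
```

Call:
creep_tool:
  motion: {"x":[-0.0025, -0.0025, -0.0025], "y":[0, 0, 0], "z":[0, 0, 0], "spin":[0, 0, 0], "aperture":[0, 0, 0]}

```text
t: 12.8
eef_pos: [0.4715, -0.0267, 0.0353]
tool_rot: [-0.0, 1.0, -0.01, 0.0]
contact_force: [1.5, -1.0, -1.3]
gripper_width: 0.001
grasp_force: 1.1
```

Converted, -0.002 m / 0.8 = -0.0025.

Call:
creep_tool:
  motion: {"x":[-0.0025, -0.0025], "y":[0, 0], "z":[0, 0], "spin":[0, 0], "aperture":[0, 0]}
  only: "eef|contact"

```text
eef_pos: [0.4675, -0.0266, 0.0353]
contact_force: [1.6, -1.5, 0.2]
```

Call:
creep_tool:
  motion: {"x":[-0.0025], "y":[0], "z":[0], "spin":[0], "aperture":[0]}
  only: "eef|contact"

```text
eef_pos: [0.4664, -0.0266, 0.0354]
contact_force: [7.3, -1.1, -6.2]
```

Call:
creep_tool:
  motion: {"x":[-0.0025], "y":[0], "z":[0], "spin":[0], "aperture":[0]}
  only: "eef|contact"

```text
eef_pos: [0.4664, -0.0264, 0.0357]
contact_force: [11.2, -2.4, -8.8]
```

Call:
creep_tool:
  motion: {"x":[-0.0025], "y":[0], "z":[0], "spin":[0], "aperture":[0]}
  only: "eef|contact"

```text
eef_pos: [0.4664, -0.0262, 0.0361]
contact_force: [15.5, -1.7, -12.1]
```

At the front stop. Release forward into the well, then lift clear.

Converted, -0.03 m / 0.8 = -0.0375, -0.025 m / 0.8 = -0.0313.

Call:
creep_tool:
  motion: {"x":[0.0063, 0.0063, 0.0063, 0, 0, 0, 0, 0, 0, 0, 0, 0, 0, 0, 0, 0], "y":[0, 0, 0, 0, 0, 0, 0, 0, 0, 0, 0.0375, 0.0375, 0.0375, 0.0375, 0.0375, 0], "z":[0, 0, 0, 0, -0.0188, -0.0313, -0.0375, -0.0375, -0.0375, -0.0375, 0, 0, 0, 0, 0, 0], "spin":[0, 0, 0, 0, 0, 0, 0, 0, 0, 0, 0, 0, 0, 0, 0, 0], "aperture":[0, 0, 0, 0, 0, 0, 0, 0, 0, 0, 0, 0, 0, 0, 0, 0]}

```text
t: 14.9
eef_pos: [0.4724, -0.1812, 0.195]
tool_rot: [0.001, 1.0, -0.013, -0.001]
contact_force: [0.6, -0.5, -0.5]
gripper_width: 0.003
grasp_force: 0.0
```

Run:
```python
from station import eyes
import cv2,numpy as np
t=eyes.read_camera("top")[135:255,145:385]; s=eyes.read_camera("scene")[120:300,160:340]
cv2.imwrite("pics/p3.png",np.hstack([cv2.resize(t,(440,220)),np.zeros((220,0,3),np.uint8)]) if 0 else np.vstack([cv2.resize(t,(520,260)),cv2.resize(s[:110],(520,318))]))
```

```text
(no output)
```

View pics/p3.png

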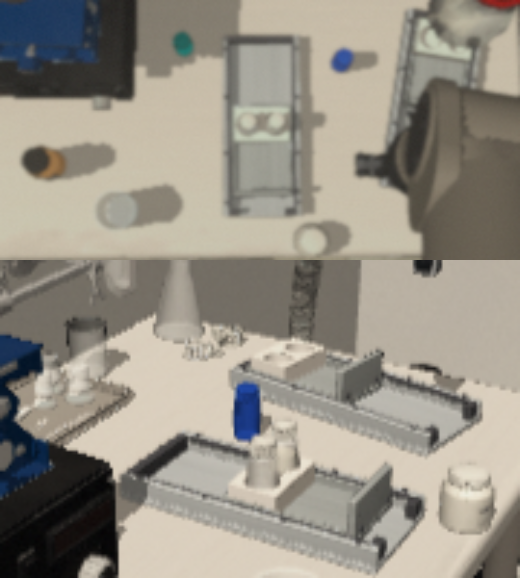

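The sample tray (vials at crop 247–276,122) is fully out with both vials standing. The spare tray is home, the jar, beaker, bottle and look-alikes haven't moved, and the hand is clear of everything.

```bash
python3 -c "
from station import bot
print(bot.hand_in())"
```

```text
the job is handed in; nothing more can be done
None
```

The job is handed in: the empty tray was pushed home first, then the vial tray was drawn out to its stop, with both vials still standing and the other things in view looking unmoved, in about 15 s of the 51 s allowed.

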